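Close the sample carrier and lift it for hand-over

TASK

The light-sensitive samples in the white insulated carrier are ready to leave the bench. With the carrier standing where it is, slide its amber cover fully shut over the tubes, then take the carrier by its black handle, lift it straight up without tipping it, and hold it still and level over the spot where it stood, its underside about 15 cm above the bench and touching nothing else, for a colleague to take. Finish while you are still holding it in the air; do not put it down, and do not knock about the timer, the well plate or the loose tube lying nearby.

Things in the scene. Friction and masses are not known exactly. Their poses are not given: they have to be found in the camera images.
- carrier: White insulated carrier, loose, 0.7 kg loaded. 156 mm long (its x axis), 104 mm wide (y; 111 over the handle straps), side rails 80 mm high. Origin: centre of its underside, z up. Compartment 124 x 74 mm, floor 12 mm above the underside, holds the tube rack. Cover's end stop at the -x end; the cover slides out over the +x end. Slides on the bench if pushed with 4 to 6 N.
- cover (a joint): Opening of the amber sliding cover, m: 0 = fully shut against its stop, grows as it slides out along the carrier's +x, at most 0.10. Moves with 1 to 2 N and stays where it is left. The cover is a 4 mm sheet, 150 x 90 mm, its upper face 75.5 mm above the carrier's underside, held under grey rail lips (80 mm high) on both sides.
- cover_rib (a point): Centre of the orange finger rib on the outer (+x) end of the cover: 12 mm thick along the carrier's x, 44 mm wide along y, from 75.5 to 95.5 mm above the carrier's underside. Push it on its outer face or pinch it. It moves with the cover; shut, it lies 70 mm from the carrier's middle along +x.
- handle_grip (a point): Middle of the black grip bar of the carrying handle, fixed to the carrier: bar 18 mm thick along the carrier's x, 18 mm high, 110 mm long along y, centre 128 mm above the carrier's underside, right over its middle. Two flat steel straps hold its ends; 39 mm of free gap between the bar and the rail lips below.
- tube_rack: White rack of sample tubes, 68 x 118 x 54 mm, loose in the carrier's compartment with 3 mm of play. Origin: centre of its underside.
- timer: Bystander: white bench timer lying flat, 62 x 62 x 19 mm. Origin: centre of its underside.
- well_plate: Bystander: white shallow well plate lying flat, 85 x 128 x 15 mm. Origin: centre of its underside.
- orange_cap_tube: Bystander: conical tube with an orange cap lying on the bench, 21 x 112 x 22 mm. Origin: centre of its underside.
- sharps_box: Red open-topped sharps container behind the work, fixed, 123 x 118 mm and 140 mm high. Origin: centre of its underside. Keep the carrier off it.
There are look-alikes about, which are no part of the job. There is more than one size of the carrier; the job needs the larger.

How it is judged:
By the outcome, as a careful person would: the job done as asked, in the order asked, and still so for the second after the job is handed in, while the arm keeps its last pose, push and grip.
It also fails if it takes over 48 s, if anything falls off the work surface, if the arm or the gripper's body presses on something with over 40 N, if the wrist force passes 120 N, or if a joint passes its speed limit or range.

ROBOT

A 6-joint arm with a two-finger parallel gripper is mounted at the origin on a cart in front of the work surface, level with it; the furniture and walls round the work are solid. World frame = base frame: x ahead of the robot, y to its left, z up, the work surface at z = 0. Lengths are in m, angles in rad, forces in N, time in s.
With the tool pointing down it reaches from about 0.375 to 0.9 m from the base axis. Payload 3.1 kg.
Tool frame: the origin (TCP) lies between the finger pads; the fingertips stand robot.finger_overhang ahead of it and the grasp point (between the pads) lies 3 mm ahead of it (robot.finger_overhang is the distance from the TCP to the fingertips, in m); z points along the fingers, y is the line along which they close (so a half turn about z gives the same grasp; the last joint's range is limited). The gripper opens to 87 mm and grips with 3 to 60 N. Pads are 19 mm wide; open, the fingers measure 117 mm over their backs; the gripper's body (75 mm by 190 mm) begins 51 mm behind the grasp point.
Start: joints at [-1.476, 0.527, 1.433, -0, 1.181, -0.178], TCP at [0.169, -0.602, 0.245] pointing down, gripper open.
Joint ranges: [-3.08, 3.08], [-0.75, 2.2], [0.22, 2.44], [-1.43, 4.57], [0, 2.65], [-2.85, 2.85]. Speed limits (rad/s): [2.79, 2.79, 3.14, 3.14, 3.14, 3.14].

INTERFACE

Orientations are given as a unit quaternion [x, y, z, w].
In Python, from rig import get_obs, vision, hand_in, nets, robot gives the robot as it stands.
- The arm moves only by the tool apply_moves, never from a script. Its argument "series" is a list of rows, each an object with "offset": the shift along the world's x, y, z in cm, a list of three; "rot": the turn, a rotation vector about the world's x, y, z in degrees, a list of three. A call has 1 to 20 rows; each row is the pose to reach, as a shift and turn from the pose commanded when the call began; what a row does not reach only later rows make up. A row lasts 1/10 s, in which the tool goes at most 50 mm and 8.59 degrees, less where a joint would pass 70% of its speed; a pose out of reach is approached as far as the arm can. A call with a gripper value outside its range is refused whole. "hand" is the opening, from 0 (shut) to 1 (fully open), set as the call begins (left out, the last holds). The fingers move at their own pace and stop on an object; "newtons" is the grip in N (left out, the last holds). Time passes only in rows, so rows that repeat a pose let the fingers close. It gives the time, the measured TCP pose, the force, the opening and the grip force at its end, in the units of the state.
- get_obs(): the state, without advancing time (a new reading comes with each control period).
- vision.camera(name): name is "side" or "top"; returns the picture (420x560x3 uint8, red, green, blue); there is no depth.
- vision.calibration(name): a dict with "K" (3x3 intrinsics, pixels), "R" (3x3) and "t" (3): a world point X has camera coordinates R X + t. Camera axes: x right, y down, z forward; pixel columns grow to the right and rows downward; lengths in m; the calibration is good to about 2 mm. A picture is of the moment at which its call begins. calibration takes no time and is no camera call.
- hand_in(): hands the job in; it is judged then, once.
Trained networks look in the newest picture that a camera, given by its name, has taken for a name from the list of things; names that differ only in an ending like _2 or _b are one class to them, and where a whole thing is asked for, a point or a joint stands for the part that bears it (a point fixed in the world has none). Each returns a list of dicts, best first, with "conf" (0 to 1); they miss things now and then, are a little off and sometimes report something else, mostly with a low value. They report only what shows in the picture. A call takes as long as a camera call. They do not tell look-alikes from the thing itself.
- nets.search_frame(camera, query): "centre" ([x, y, z] in m, in world coordinates, good to about 4 mm: the middle of the surface that is visible of it).
- nets.spot_point(camera, query): "centre" ([x, y, z] in m, in world coordinates, good to about 4 mm: a listed point, or the origin of a listed thing).
The state is a dict: "time": time; "q": joint angles; "joint_velocities": joint speeds; "joint_torque": joint torques, N m; "position": TCP position; "tool_rot": TCP orientation; "ft_force": force on the tool from outside, world axes, zero at the start; "moment": the same for the moment, N m; "grip_width": finger opening in m; "grip_force": force on a finger pad.
Only numpy, scipy, OpenCV 4.12 (cv2) and the standard library are available. Lean on these libraries where they do the work, as an engineer would, in place of code of your own. Each camera call takes 0.05 s, during which the arm holds its last target. There are 200 camera calls.

## Working session

There is one attempt and no reset: what is moved stays moved. The work goes in short steps, Python scripts to look and compute and a tool call to move; the robot and the scene stay as the last step left them, time stands still between calls to the robot, and variables do not carry over. Pictures are saved under pics/ and viewed, at most 10 in all, crops included, and the job is handed in when it is done.

Besides the shell and the picture viewer there is one more tool, called after "Emit:" by a JSON object that holds its "api" and its "payload", one argument or row to a line. apply_moves: Moves the arm, as the interface text tells. Its arguments: {"type":"object","properties":{"series":{"type":"array"},"hand":{"type":"number"},"newtons":{"type":"number"}},"required":["series"]}

```bash
mkdir -p pics
python3 - <<'E'
from rig import get_obs, vision, nets, robot
import cv2,numpy as np
for c in("top","side"):
    im=vision.camera(c); cv2.imwrite(f"pics/{c}0.png",im[:,:,::-1])
    k=vision.calibration(c); K,R,t=[np.array(k[x]) for x in("K","R","t")]
    print(c,"cam at",-R.T@t)
    for q in("carrier","cover_rib","handle_grip","timer","well_plate","orange_cap_tube","sharps_box"):
        for d in nets.spot_point(c,q):
            p=np.array(d["centre"]);u=K@(R@p+t);print(q,round(d["conf"],2),p.round(3),(u[:2]/u[2]).round())
print(robot.finger_overhang,get_obs())
E
```

```text
top cam at [0.28626648 0.07642217 1.38553128]
carrier 0.93 [ 0.458 -0.073  0.002] [332. 242.]
carrier 0.75 [0.484 0.208 0.   ] [226. 233.]
carrier 0.64 [ 0.369 -0.11   0.003] [347. 276.]
cover_rib 0.69 [ 0.451 -0.114  0.063] [351. 242.]
cover_rib 0.61 [0.502 0.08  0.084] [274. 221.]
handle_grip 0.86 [0.475 0.209 0.129] [220. 229.]
handle_grip 0.58 [ 0.465 -0.069  0.09 ] [335. 235.]
timer 0.95 [0.509 0.408 0.001] [151. 224.]
well_plate 0.63 [ 0.477 -0.285  0.002] [413. 235.]
orange_cap_tube 0.58 [ 0.368 -0.115  0.002] [349. 277.]
side cam at [0.23106797 1.49952563 0.72361883]
carrier 0.59 [ 0.463 -0.07   0.001] [305. 216.]
carrier 0.55 [ 0.478  0.21  -0.004] [286. 256.]
cover_rib 0.7 [0.506 0.08  0.088] [284. 210.]
cover_rib 0.45 [ 0.448 -0.119  0.056] [311. 196.]
handle_grip 0.89 [0.479 0.206 0.128] [285. 215.]
handle_grip 0.44 [ 0.458 -0.071  0.085] [306. 193.]
timer 0.79 [ 0.508  0.407 -0.004] [262. 292.]
well_plate 0.58 [ 0.48  -0.284  0.   ] [308. 193.]
orange_cap_tube 0.54 [ 0.368 -0.113 -0.001] [334. 213.]
0.022 {'time': 0.8, 'q': array([-1.47553286e+00,  5.27483917e-01,  1.43267801e+00,  8.88703034e-06,
        1.18142250e+00, -1.78515682e-01]), 'joint_velocities': array([ 9.85680875e-04,  9.31644116e-04,  4.96845775e-04, -5.08818309e-04,
       -7.02168556e-05, -1.13397861e-03]), 'joint_torque': array([-1.29565260e-04, -4.39952338e+01, -1.76979607e+01,  6.33819262e-02,
        5.02996473e-02, -6.04928758e-06]), 'position': array([ 0.16900198, -0.60170006,  0.2445653 ]), 'tool_rot': array([9.90645474e-01, 1.36460781e-01, 3.93625007e-06, 4.27910567e-06]), 'ft_force': array([-0.34593467,  0.41989921, -0.54265405]), 'moment': array([ 0.02480888, -0.03297458, -0.00916369]), 'grip_force': 0.0, 'grip_width': 0.08697532831445043}
```

View pics/top0.png

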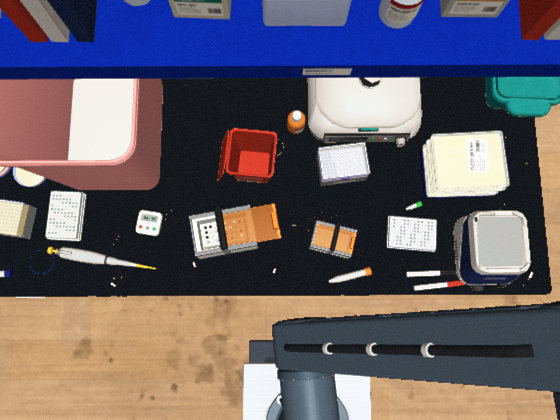

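View pics/side0.png

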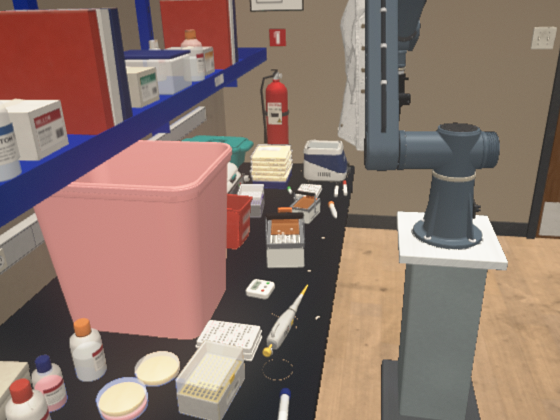

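The top picture shows two carriers: the larger, half open, at pixel (226,233), and a smaller one, shut, at (334,238). The orange tube is at (350,275), the timer at (148,222), the well plate at (412,233) and the sharps box at (250,155). The large one fits the description: its handle net height is 0.128 m, against 0.085–0.09 m for the small one. Next I'll check that choice in a crop and measure the yaw.

```bash
cat > h.py <<'E'
from rig import get_obs, vision, nets, robot, hand_in
import cv2,numpy as np
def cal(c):
    k=vision.calibration(c); return [np.array(k[x]) for x in("K","R","t")]
def proj(c,p):
    K,R,t=cal(c);u=K@(R@np.array(p)+t);return u[:2]/u[2]
def back(c,uv,z):
    K,R,t=cal(c);d=R.T@np.linalg.inv(K)@np.array([*uv,1.]);o=-R.T@t
    return o+d*(z-o[2])/d[2]
def model(p,yaw,op):
    c,s=np.cos(yaw),np.sin(yaw);f=lambda x,y,z:np.array([p[0]+c*x-s*y,p[1]+s*x+c*y,z])
    return f
def draw(im,c,f,op,sc,o):
    def poly(P,col):
        q=np.array([(proj(c,f(*a))-o+.5)*sc for a in P]).round().astype(np.int32)
        cv2.polylines(im,[q],True,col,1)
    poly([(x,y,.08) for x,y in((-.078,-.052),(.078,-.052),(.078,.052),(-.078,.052))],(0,255,0))
    poly([(x,y,.0) for x,y in((-.078,-.052),(.078,-.052),(.078,.052),(-.078,.052))],(255,255,0))
    poly([(x,y,.137) for x,y in((-.009,-.055),(.009,-.055),(.009,.055),(-.009,.055))],(255,0,255))
    poly([(.07+op+x,y,.0955) for x,y in((-.006,-.022),(.006,-.022),(.006,.022),(-.006,.022))],(255,0,0))
E
python3 - <<'E'
from h import *
g=[];r=[];ca=[]
for i in range(4):
  for c in("top","side"):
    im=vision.camera(c)
    for q,l,n in(("handle_grip",g,(.477,.208)),("cover_rib",r,(.504,.08)),("carrier",ca,(.48,.208))):
        for d in nets.spot_point(c,q):
            if np.hypot(*(np.array(d["centre"])[:2]-n))<.04:l.append(d["centre"])
g,r,ca=[np.median(np.array(a),0) for a in(g,r,ca)];print(g,r,ca)
p=(g+ca)/2; d=(r-p)[:2];yaw=np.arctan2(d[1],d[0]);op=np.hypot(*d)-.07
print(p,np.degrees(yaw),op)
f=model(p,yaw,op)
out=[]
for c,o in(("top",(170,185)),("side",(235,195))):
    im=np.ascontiguousarray(vision.camera(c)[o[1]:o[1]+90,o[0]:o[0]+120,::-1]);im=cv2.resize(im,None,fx=6,fy=6,interpolation=cv2.INTER_CUBIC)
    if c=="top": im2=im.copy()
    draw(im,c,f,op,6,np.array(o));out.append(im)
cv2.imwrite("pics/crop_top.png",out[0]);cv2.imwrite("pics/crop_side.png",out[1])
E
```

```text
[0.4763 0.209  0.1291] [0.5024  0.07825 0.08435] [4.8100e-01 2.0815e-01 1.0000e-04]
[0.47865  0.208575 0.0646  ] -79.67194237323915 0.062471386061292516
```

View pics/crop_top.png

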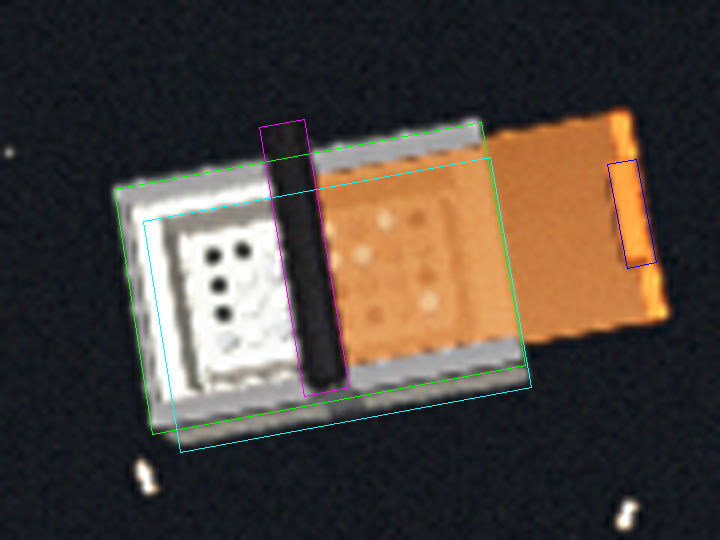

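View pics/crop_side.png

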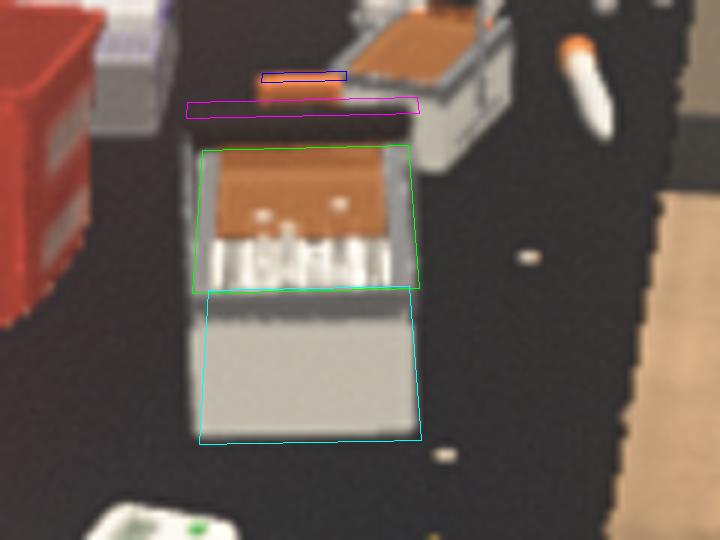

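The crops confirm the larger carrier: the model outline fits within about 2 mm, with its middle at (0.479, 0.209), yaw −79.7° and opening about 62 mm. The rib is at crop pixel (632,213). I'll use one tool yaw for both the rib and the handle, with tool y along the carrier's x, which needs a turn of −5.4°. First I move above the rib.

Emit:
{"api": "apply_moves", "payload": {
  "series": [
    {"offset": [23,34,0],"rot": [0,0,-5.4]},
    {"offset": [23,34,0],"rot": [0,0,-5.4]},
    {"offset": [23,34,0],"rot": [0,0,-5.4]},
    {"offset": [23,34,0],"rot": [0,0,-5.4]},
    {"offset": [23,34,0],"rot": [0,0,-5.4]},
    {"offset": [23,34,0],"rot": [0,0,-5.4]},
    {"offset": [23,34,0],"rot": [0,0,-5.4]},
    {"offset": [23,34,0],"rot": [0,0,-5.4]},
    {"offset": [33.4,68,0],"rot": [0,0,-5.4]},
    {"offset": [33.4,68,0],"rot": [0,0,-5.4]},
    {"offset": [33.4,68,0],"rot": [0,0,-5.4]},
    {"offset": [33.4,68,0],"rot": [0,0,-5.4]},
    {"offset": [33.4,68,0],"rot": [0,0,-5.4]},
    {"offset": [33.4,68,0],"rot": [0,0,-5.4]},
    {"offset": [33.4,68,0],"rot": [0,0,-5.4]},
    {"offset": [33.4,68,0],"rot": [0,0,-5.4]},
    {"offset": [33.4,68,0],"rot": [0,0,-5.4]},
    {"offset": [33.4,68,0],"rot": [0,0,-5.4]},
    {"offset": [33.4,68,0],"rot": [0,0,-5.4]},
    {"offset": [33.4,68,0],"rot": [0,0,-5.4]}
  ],
  "hand": 0.5,
  "newtons": 6
}}

```text
time: 4.5
position: [0.5028, 0.077, 0.2446]
tool_rot: [0.996, 0.089, -0.0, 0.0]
ft_force: [0.2, 0.6, -0.9]
grip_width: 0.0435
grip_force: 0.0
```

Emit:
{"api": "apply_moves", "payload": {
  "series": [
    {"offset": [0,0,-4]},
    {"offset": [0,0,-8]},
    {"offset": [0,0,-11]},
    {"offset": [0,0,-12.5]},
    {"offset": [0,0,-13.3]},
    {"offset": [0,0,-13.9]},
    {"offset": [0,0,-13.9]},
    {"offset": [0,0,-13.9]}
  ]
}}

```text
schema error: expected keys offset, rot
```

Emit:
{"api": "apply_moves", "payload": {
  "series": [
    {"offset": [0,0,0]},
    {"offset": [0,0,0]},
    {"offset": [0,0,0]},
    {"offset": [0,0,0]},
    {"offset": [0,0,0]},
    {"offset": [0,0,0]},
    {"offset": [0,0,0]},
    {"offset": [0,0,0]}
  ],
  "hand": 0,
  "newtons": 6
}}

```text
schema error: expected keys offset, rot
```

Emit:
{"api": "apply_moves", "payload": {
  "series": [
    {"offset": [0,0,-4],"rot": [0,0,0]},
    {"offset": [0,0,-8],"rot": [0,0,0]},
    {"offset": [0,0,-11],"rot": [0,0,0]},
    {"offset": [0,0,-12.5],"rot": [0,0,0]},
    {"offset": [0,0,-13.3],"rot": [0,0,0]},
    {"offset": [0,0,-13.9],"rot": [0,0,0]},
    {"offset": [0,0,-13.9],"rot": [0,0,0]},
    {"offset": [0,0,-13.9],"rot": [0,0,0]}
  ]
}}

```text
time: 5.3
position: [0.5037, 0.0781, 0.1063]
tool_rot: [0.996, 0.09, 0.001, 0.0]
ft_force: [-0.1, -0.4, 0.2]
grip_width: 0.0434
grip_force: 0.0
```

Emit:
{"api": "apply_moves", "payload": {
  "series": [
    {"offset": [0,0,0],"rot": [0,0,0]},
    {"offset": [0,0,0],"rot": [0,0,0]},
    {"offset": [0,0,0],"rot": [0,0,0]},
    {"offset": [0,0,0],"rot": [0,0,0]},
    {"offset": [0,0,0],"rot": [0,0,0]},
    {"offset": [0,0,0],"rot": [0,0,0]},
    {"offset": [0,0,0],"rot": [0,0,0]}
  ],
  "hand": 0,
  "newtons": 6
}}

```text
time: 6.0
position: [0.503, 0.0784, 0.1056]
tool_rot: [0.996, 0.09, 0.0, -0.0]
ft_force: [-0.6, 1.0, 2.6]
grip_width: 0.012
grip_force: 6.0
```

The fingers hold the 12 mm rib. I slide the cover 50 mm toward shut.

Emit:
{"api": "apply_moves", "payload": {
  "series": [
    {"offset": [-0.1,0.5,0],"rot": [0,0,0]},
    {"offset": [-0.2,1.0,0],"rot": [0,0,0]},
    {"offset": [-0.3,1.5,0],"rot": [0,0,0]},
    {"offset": [-0.4,2.0,0],"rot": [0,0,0]},
    {"offset": [-0.45,2.5,0],"rot": [0,0,0]},
    {"offset": [-0.55,3.0,0],"rot": [0,0,0]},
    {"offset": [-0.65,3.5,0],"rot": [0,0,0]},
    {"offset": [-0.7,4.0,0],"rot": [0,0,0]},
    {"offset": [-0.8,4.5,0],"rot": [0,0,0]},
    {"offset": [-0.9,5.0,0],"rot": [0,0,0]},
    {"offset": [-0.9,5.0,0],"rot": [0,0,0]}
  ]
}}

```text
time: 7.1
position: [0.4938, 0.1292, 0.1056]
tool_rot: [0.996, 0.09, 0.0, -0.0]
ft_force: [0.3, 0.8, 3.8]
grip_width: 0.0123
grip_force: 6.0
```

Emit:
{"api": "apply_moves", "payload": {
  "series": [
    {"offset": [-0.05,0.25,0],"rot": [0,0,0]},
    {"offset": [-0.1,0.5,0],"rot": [0,0,0]},
    {"offset": [-0.12,0.7,0],"rot": [0,0,0]},
    {"offset": [-0.12,0.7,0],"rot": [0,0,0]}
  ]
}}

```text
time: 7.5
position: [0.4927, 0.1356, 0.1056]
tool_rot: [0.996, 0.09, -0.0, -0.0]
ft_force: [-0.3, -0.8, 5.6]
grip_width: 0.0116
grip_force: 6.0
```

Emit:
{"api": "apply_moves", "payload": {
  "series": [
    {"offset": [-0.02,0.1,0],"rot": [0,0,0]},
    {"offset": [-0.03,0.15,0],"rot": [0,0,0]},
    {"offset": [-0.03,0.15,0],"rot": [0,0,0]}
  ]
}}

```text
time: 7.8
position: [0.4925, 0.1368, 0.1056]
tool_rot: [0.996, 0.09, -0.0, -0.0]
ft_force: [-0.7, -0.9, 5.7]
grip_width: 0.012
grip_force: 6.0
```

Emit:
{"api": "apply_moves", "payload": {
  "series": [
    {"offset": [-0.02,0.1,0],"rot": [0,0,0]},
    {"offset": [-0.03,0.15,0],"rot": [0,0,0]},
    {"offset": [-0.03,0.15,0],"rot": [0,0,0]}
  ]
}}

```text
time: 8.1
position: [0.4922, 0.1383, 0.1056]
tool_rot: [0.996, 0.09, -0.0, 0.0]
ft_force: [-0.2, -0.8, 5.2]
grip_width: 0.0119
grip_force: 6.0
```

Emit:
{"api": "apply_moves", "payload": {
  "series": [
    {"offset": [-0.02,0.1,0],"rot": [0,0,0]},
    {"offset": [-0.02,0.1,0],"rot": [0,0,0]}
  ]
}}

```text
time: 8.3
position: [0.492, 0.1393, 0.1056]
tool_rot: [0.996, 0.09, -0.0, -0.0]
ft_force: [-0.5, -0.9, 5.2]
grip_width: 0.0118
grip_force: 6.0
```

Emit:
{"api": "apply_moves", "payload": {
  "series": [
    {"offset": [-0.02,0.1,0],"rot": [0,0,0]},
    {"offset": [-0.02,0.1,0],"rot": [0,0,0]}
  ]
}}

```text
time: 8.5
position: [0.492, 0.1397, 0.1056]
tool_rot: [0.996, 0.09, 0.0, 0.001]
ft_force: [0.1, -3.6, 5.2]
grip_width: 0.012
grip_force: 6.0
```

Emit:
{"api": "apply_moves", "payload": {
  "series": [
    {"offset": [-0.02,0.1,0],"rot": [0,0,0]},
    {"offset": [-0.02,0.1,0],"rot": [0,0,0]}
  ]
}}

```text
time: 8.7
position: [0.492, 0.1404, 0.1056]
tool_rot: [0.996, 0.09, 0.0, 0.001]
ft_force: [1.0, -4.8, 5.1]
grip_width: 0.0119
grip_force: 6.0
```

The force jumped to about 5 N at the predicted shut position, so the cover is on its stop. I release, rise and look.

Emit:
{"api": "apply_moves", "payload": {
  "series": [
    {"offset": [0,0,0],"rot": [0,0,0]},
    {"offset": [0,0,0],"rot": [0,0,0]},
    {"offset": [0,0,0],"rot": [0,0,0]},
    {"offset": [0,0,0],"rot": [0,0,0]},
    {"offset": [0,0,1],"rot": [0,0,0]},
    {"offset": [0,0,4],"rot": [0,0,0]},
    {"offset": [0,0,8],"rot": [0,0,0]},
    {"offset": [0,0,12],"rot": [0,0,0]},
    {"offset": [3,-16,12],"rot": [0,0,0]},
    {"offset": [3,-16,12],"rot": [0,0,0]},
    {"offset": [3,-16,12],"rot": [0,0,0]},
    {"offset": [3,-16,12],"rot": [0,0,0]},
    {"offset": [3,-16,12],"rot": [0,0,0]}
  ],
  "hand": 0.35
}}

```text
time: 10.0
position: [0.5221, -0.0205, 0.2261]
tool_rot: [0.996, 0.088, 0.0, 0.0]
ft_force: [-0.2, 0.8, 0.4]
grip_width: 0.0304
grip_force: 0.0
```

Run:
```python
from h import *
g=[];r=[];ca=[]
for i in range(4):
  for c in("top","side"):
    im=vision.camera(c)
    for q,l,n in(("handle_grip",g,(.477,.208)),("cover_rib",r,(.491,.14)),("carrier",ca,(.48,.208))):
        for d in nets.spot_point(c,q):
            if np.hypot(*(np.array(d["centre"])[:2]-n))<.04:l.append(d["centre"])
print(len(g),len(r),len(ca))
g,ca=[np.median(np.array(a),0) for a in(g,ca)];print(g,r and np.median(np.array(r),0),ca)
f=model((g+ca)/2,np.radians(-79.7),0)
out=[]
for c,o in(("top",(170,185)),("side",(235,195))):
    im=np.ascontiguousarray(vision.camera(c)[o[1]:o[1]+90,o[0]:o[0]+100,::-1]);im=cv2.resize(im,None,fx=4,fy=4,interpolation=cv2.INTER_CUBIC)
    draw(im,c,f,0,4,np.array(o));out.append(im)
cv2.imwrite("pics/shut.png",np.hstack(out))
```

```text
8 8 8
[0.4774  0.21015 0.129  ] [0.49205 0.1407  0.08395] [ 0.48075  0.20855 -0.00075]
```

View pics/shut.png

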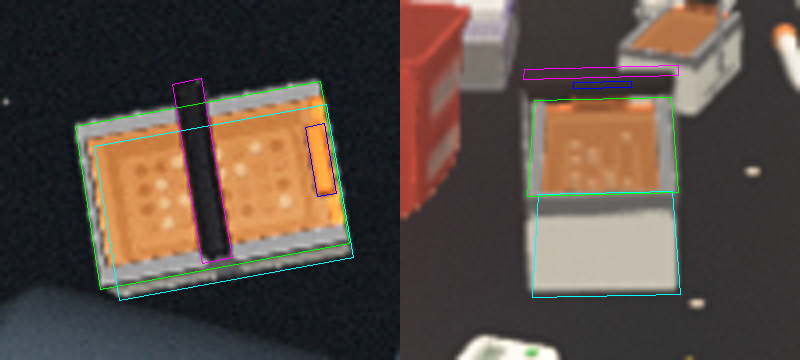

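The picture shows the cover shut (amber fills the frame and the rib is at the model's spot, near pixel (320,160)), and the carrier hasn't moved. Next I go above the handle.

Emit:
{"api": "apply_moves", "payload": {
  "series": [
    {"offset": [-4.25,23,0],"rot": [0,0,0]},
    {"offset": [-4.25,23,0],"rot": [0,0,0]},
    {"offset": [-4.25,23,0],"rot": [0,0,0]},
    {"offset": [-4.25,23,0],"rot": [0,0,0]},
    {"offset": [-4.25,23,0],"rot": [0,0,0]},
    {"offset": [-4.25,23,0],"rot": [0,0,0]},
    {"offset": [-4.25,23,0],"rot": [0,0,0]},
    {"offset": [-4.25,23,0],"rot": [0,0,0]}
  ],
  "hand": 0.65
}}

```text
time: 12.5
position: [0.4794, 0.2104, 0.2255]
tool_rot: [0.996, 0.089, -0.0, 0.0]
ft_force: [1.0, -0.2, -0.8]
grip_width: 0.0569
grip_force: 0.0
```

Emit:
{"api": "apply_moves", "payload": {
  "series": [
    {"offset": [0,-0.1,-3],"rot": [0,0,0]},
    {"offset": [0,-0.1,-6],"rot": [0,0,0]},
    {"offset": [0,-0.1,-8],"rot": [0,0,0]},
    {"offset": [0,-0.1,-9],"rot": [0,0,0]},
    {"offset": [0,-0.1,-9.6],"rot": [0,0,0]},
    {"offset": [0,-0.1,-9.6],"rot": [0,0,0]},
    {"offset": [0,-0.1,-9.6],"rot": [0,0,0]}
  ]
}}

```text
time: 13.2
position: [0.4799, 0.2101, 0.1303]
tool_rot: [0.996, 0.089, 0.001, -0.0]
ft_force: [0.8, 0.1, -0.5]
grip_width: 0.0564
grip_force: 0.0
```

Emit:
{"api": "apply_moves", "payload": {
  "series": [
    {"offset": [0,0,0],"rot": [0,0,0]},
    {"offset": [0,0,0],"rot": [0,0,0]},
    {"offset": [0,0,0],"rot": [0,0,0]},
    {"offset": [0,0,0],"rot": [0,0,0]},
    {"offset": [0,0,0],"rot": [0,0,0]},
    {"offset": [0,0,0],"rot": [0,0,0]},
    {"offset": [0,0,0],"rot": [0,0,0]},
    {"offset": [0,0,0],"rot": [0,0,0]}
  ],
  "hand": 0,
  "newtons": 45
}}

```text
time: 14.0
position: [0.4792, 0.21, 0.1294]
tool_rot: [0.996, 0.09, -0.0, 0.0]
ft_force: [1.2, -1.7, -0.9]
grip_width: 0.0173
grip_force: 45.0
```

The handle is gripped. I lift straight up.

Emit:
{"api": "apply_moves", "payload": {
  "series": [
    {"offset": [0,0,0.2],"rot": [0,0,0]},
    {"offset": [0,0,0.5],"rot": [0,0,0]},
    {"offset": [0,0,0.9],"rot": [0,0,0]},
    {"offset": [0,0,1.4],"rot": [0,0,0]},
    {"offset": [0,0,2],"rot": [0,0,0]},
    {"offset": [0,0,2.7],"rot": [0,0,0]},
    {"offset": [0,0,3.4],"rot": [0,0,0]},
    {"offset": [0,0,4.1],"rot": [0,0,0]},
    {"offset": [0,0,4.7],"rot": [0,0,0]},
    {"offset": [0,0,5],"rot": [0,0,0]},
    {"offset": [0,0,5],"rot": [0,0,0]}
  ]
}}

```text
time: 15.1
position: [0.4794, 0.2104, 0.1801]
tool_rot: [0.996, 0.09, 0.001, -0.0]
ft_force: [-0.5, 0.3, -5.4]
grip_width: 0.0174
grip_force: 45.0
```

Emit:
{"api": "apply_moves", "payload": {
  "series": [
    {"offset": [0,0,0.3],"rot": [0,0,0]},
    {"offset": [0,0,0.9],"rot": [0,0,0]},
    {"offset": [0,0,1.7],"rot": [0,0,0]},
    {"offset": [0,0,2.6],"rot": [0,0,0]},
    {"offset": [0,0,3.5],"rot": [0,0,0]},
    {"offset": [0,0,4.4],"rot": [0,0,0]},
    {"offset": [0,0,5.3],"rot": [0,0,0]},
    {"offset": [0,0,6.2],"rot": [0,0,0]},
    {"offset": [0,0,7.1],"rot": [0,0,0]},
    {"offset": [0,0,8],"rot": [0,0,0]},
    {"offset": [0,0,8.8],"rot": [0,0,0]},
    {"offset": [0,0,9.5],"rot": [0,0,0]},
    {"offset": [0,0,9.9],"rot": [0,0,0]},
    {"offset": [0,0,10.1],"rot": [0,0,0]},
    {"offset": [0,0,10.1],"rot": [0,0,0]},
    {"offset": [0,0,10.1],"rot": [0,0,0]},
    {"offset": [0,0,10.1],"rot": [0,0,0]}
  ]
}}

```text
time: 16.8
position: [0.4788, 0.2102, 0.2801]
tool_rot: [0.996, 0.09, -0.001, 0.0]
ft_force: [-0.8, -0.1, -6.6]
grip_width: 0.0173
grip_force: 45.0
```

Run:
```python
from h import *
for c in("top","side"):
    im=vision.camera(c)
    print(c,[(q,[np.round(d["centre"],3).tolist() for d in nets.spot_point(c,q)][:2]) for q in("carrier","cover_rib","handle_grip")])
    im=np.ascontiguousarray(im[:,:,::-1]);o=get_obs()["position"]
    f0=model((.4795,.2095),np.radians(-79.7),0);f=lambda x,y,z:f0(x,y,z)+[0,0,.15]
    x,y=(150,160) if c=="top" else (220,120)
    im=cv2.resize(im[y:y+130,x:x+130],None,fx=3,fy=3,interpolation=cv2.INTER_CUBIC)
    draw(im,c,f,0,3,np.array([x,y]))
    a=im if c=="top" else np.hstack([a,im])
cv2.imwrite("pics/lift.png",a)
s=get_obs();print(s["time"],s["position"],s["tool_rot"],s["ft_force"],s["moment"],s["grip_width"],s["joint_velocities"].round(3))
```

```text
top [('carrier', [[0.459, -0.075, 0.003], [0.483, 0.211, 0.151]]), ('cover_rib', [[0.493, 0.14, 0.232], [0.448, -0.115, 0.061]]), ('handle_grip', [[0.478, 0.21, 0.279], [0.462, -0.07, 0.09]])]
side [('carrier', [[0.463, -0.069, -0.001], [0.478, 0.211, 0.149]]), ('cover_rib', [[0.451, -0.118, 0.057], [0.492, 0.143, 0.238]]), ('handle_grip', [[0.456, -0.071, 0.087]])]
17.2 [0.47909713 0.21031808 0.28050459] [ 9.95974311e-01  8.96390989e-02 -6.36642562e-05 -1.55897377e-05] [-0.45174916 -0.77053597 -6.14675118] [-0.00729315  0.05431319 -0.00108851] 0.017506540144112404 [-0.    -0.     0.002 -0.     0.     0.001]
```

View pics/lift.png

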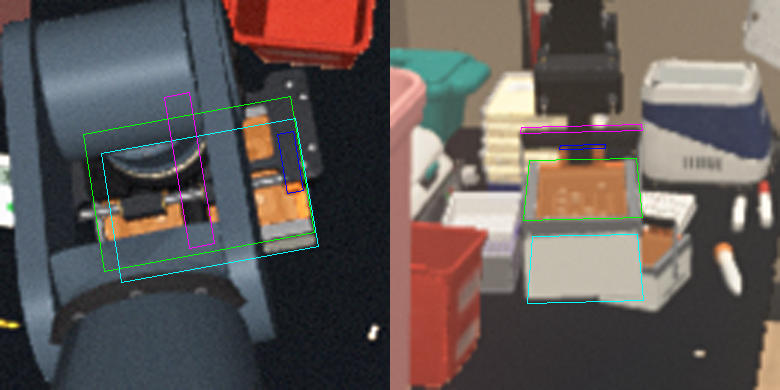

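The side view shows the carrier level and fitting the model 15 cm up: rim at pixel (582,190), cover shut, and nothing touching it. The arm is still, so I'm handing in.

```bash
python3 -c "
from rig import hand_in
print(hand_in())"
```

```text
the job is handed in; nothing more can be done
None
```

I slid the larger carrier's cover shut and handed in at about 17 s, with the arm holding the carrier level by its handle, its underside about 15 cm above the spot where it stood.

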